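Gauge an axle bolt in a tapered slot and leave the reading on the cursor

TASK

Gauge the axle bolt that stands alone in the small wooden block: take it out and slide it upright along the tapered slot of the gauge, from the wide end, until it wedges snugly between the fence and the slanted jaw under a firm but gentle push of about 10 N (never force the gauge). Its shank, not the fingers, has to push the brass cursor ahead of it, so that the cursor is left showing where the bolt stopped. Then draw the bolt back out and stand it in the hole of its block again, leaving the two other bolts, the nut, the washer and the tools lying around undisturbed.

Things in the scene. Friction and masses are not known exactly. Their poses are not given: they have to be found in the camera images.
- bolt_a_mid (a point): Steel axle bolt, one of three alike but for their thickness, own z up; point half-way up its axis, 36 mm above its foot. Round shank 50 mm long, somewhere from 14 to 18 mm thick; on top a hexagonal head 22 mm tall, 24 mm across flats, its middle 25 mm above this point: grip there. One pair of flats faces along its own x, the others every 60 degrees. 0.11 to 0.22 kg.
- bolt_b_mid (a point): Another of the three axle bolts, of the same shape and size but for its unknown shank thickness (see bolt_a_mid); point half-way up its axis. Which of the three stands in which hole differs every time.
- bolt_c_mid (a point): Another of the three axle bolts, of the same shape and size but for its unknown shank thickness (see bolt_a_mid); point half-way up its axis. Which of the three stands in which hole differs every time.
- block: Small fixed wooden block, 64 x 64 mm, 45 mm tall, one upright round hole 21 mm wide and 35 mm deep in the middle of its top, in which the bolt to be gauged stands: its foot 10 mm above the bench, its head beginning 15 mm above the block. Origin at the centre of the underside, sides along x and y.
- rack: Long fixed wooden block, 130 mm (x) by 64 mm, 45 mm tall, with two such holes at x = -32 and +32 mm, in which the two other bolts stand; leave these alone. Origin at the centre of the underside.
- gauge: Fixed taper gauge: steel plate 220 mm (x) by 110 mm (y -42 to +68), top 10 mm above the bench; on it a straight aluminium fence, x -100 to +90 mm, 20 mm thick, up to 35 mm above the bench. Origin on the bench, mid-length, below the fence's slot-side face: that face is the plane y = 0, the slot is at y > 0, wide end at -x, narrowing towards +x. The plate is bare before the wide end.
- jaw: Slanted aluminium jaw fixed on the plate opposite the fence, 112 mm long, 18 mm thick, as high as the fence. Axes as the gauge's; origin on the plate's top, in the fence's face plane, at the jaw's mid-length. The slot is about 28 mm wide at x = -55 mm and 6 mm at x = +55 mm, 1 mm less per 5 mm. Where along the gauge it is bolted differs every time, by up to 18 mm either way.
- cursor (a joint): Travel in m of the brass cursor along the fence towards the slot's narrow end (gauge +x). At 0 its leading face is at x = -45 mm of the gauge. It slides with about 1.2 N of friction, stays where it is left, and is not hindered by the jaw.
- cursor_face (a point): Middle of the cursor's leading face (towards the slot's wide end), which the shank pushes: a brass tongue in the slot 9 mm wide (gauge y 0.5 to 9.5 mm), 13 to 39 mm above the bench, 10 mm long; its saddle lies on the fence.
- nut: Loose hexagonal nut lying on the bench, 24 mm across, 12 mm tall, between the block and the gauge; leave alone.
- washer: Loose washer 34 mm across, 4 mm thick, lying between the block and the gauge; leave alone.
- wrench: Loose wrench lying at the left side of the bench; leave alone.
- screwdriver: Loose screwdriver lying on the far side of the bench; leave alone.
- old_bolt: Old thin dark bolt lying at the back middle, about 70 mm long; leave alone.

How it is judged:
By the outcome, as a careful person would: the job done as asked, in the order asked, and still so for the second after the job is handed in, with the robot touching nothing.
It also fails if it takes over 72 s, if anything falls off the work surface, if the arm or the gripper's body presses on something with over 40 N, if the wrist force passes 120 N, or if a joint passes its speed limit or range.

ROBOT

A 6-joint arm with a two-finger parallel gripper is mounted at the origin on the work surface. World frame = base frame: x ahead of the robot, y to its left, z up, the work surface at z = 0. Lengths are in m, angles in rad, forces in N, time in s.
With the tool pointing down it reaches from about 0.375 to 0.925 m from the base axis. Payload 5.7 kg.
Tool frame: the origin (TCP) lies at the very end of the fingers, on their centre line; the grasp point (between the pads) lies 19 mm behind it; z points along the fingers, y is the direction in which the jaws open and shut (so a half turn about z gives the same grasp; the last joint's range is limited). The gripper opens to 85 mm and grips with 20 to 120 N. Pads are 22 mm wide; open, the fingers measure 114 mm over their backs; the gripper's body (76 mm by 85 mm) begins 54 mm behind the grasp point. The pads swing forward as they close: fully open they stand 13 mm farther back than shut.
Start: joints at [-1.358, 0.359, 1.51, -0, 1.272, -0.115], TCP at [0.193, -0.568, 0.231] pointing down, gripper open.
Joint ranges: [-2.97, 2.97], [-1.01, 2.36], [0.21, 2.38], [-0.96, 4.11], [0.2, 2.71], [-2.98, 2.98]. Speed limits (rad/s): [2.39, 2.39, 3.14, 3.14, 3.14, 3.14].

INTERFACE

Orientations are given as a unit quaternion [w, x, y, z].
In Python, from cell import arm gives the robot as it stands.
- The arm moves only by the shell command python3 -m inch 'ROWS' [FORCE]. ROWS is JSON, a list of rows, each a list of 5 numbers: the shift along the tool's x, y, z in m, then the turn about the tool's z in rad, then the finger opening in m, from 0 to 0.0854. A call has 1 to 8 rows; each row shifts and turns the commanded pose from where the row before left it, along the tool's axes as they then stand; what a row does not reach is not made up. A row lasts 1/8 s, in which the tool goes at most 62.5 mm and 10.7 degrees, less where a joint would pass 70% of its speed; a pose out of reach is approached as far as the arm can. A call with a gripper value outside its range is refused whole. The fingers move at their own pace and stop on an object; FORCE is the grip in N (left out, the last holds). Time passes only in rows, so rows that do not move let the fingers close. It gives the time, the measured TCP pose, the force and the opening at its end, in the units of the state.
- arm.sense(): the state, without advancing time (a new reading comes with each control period).
- arm.camera(name): name is "scene" or "top"; returns a dict with "color" (480x640x3 uint8, blue, green, red), "vfov" (degrees; the focal length in pixels is half the picture's height over the tangent of half this angle, whatever the lens; pixels are square), "cx", "cy" (the principal point, pixels), "R" (3x3) and "t" (3): a world point X has camera coordinates R X + t. Camera axes: x right, y down, z forward; pixel columns grow to the right and rows downward; lengths in m; the calibration is good to about 2 mm. A picture is of the moment at which its call begins. There is no depth.
- arm.close_job(): hands the job in, once; it reports no verdict.
The state is a dict: "time_s": time; "joint_pos": joint angles; "joint_velocities": joint speeds; "joint_torque": joint torques, N m; "tool_pos": TCP position; "ee_rot": TCP orientation; "force": force on the tool from outside, world axes, zero at the start; "moment": the same for the moment, N m; "grip_width": opening from 0.0 (shut) to 1.0 (fully open).
Only numpy, scipy, OpenCV 4.12 (cv2) and the standard library are available. Lean on these libraries where they do the work, as an engineer would, in place of code of your own. Each camera call takes 0.05 s, during which the arm holds its last target.

## Working session

There is one attempt and no reset: what is moved stays moved. The work goes in short steps, Python scripts to look and compute and a shell command to move; the robot and the scene stay as the last step left them, time stands still between calls to the robot, and variables do not carry over. Pictures are saved under pics/ and viewed, and the job is handed in when it is done.

```bash
ls; mkdir -p pics
cat > h.py <<'E'
import numpy as np, cv2
from cell import arm
def cam(n):
    c=arm.camera(n); c['f']=240/np.tan(np.radians(c['vfov'])/2); c['R']=np.array(c['R']); c['t']=np.array(c['t']); return c
def ray(c,u,v):
    d=c['R'].T@np.array([(u-c['cx'])/c['f'],(v-c['cy'])/c['f'],1]); o=-c['R'].T@c['t']; return o,d
def onz(c,u,v,z):
    o,d=ray(c,u,v); return o+d*(z-o[2])/d[2]
def proj(c,X):
    p=c['R']@np.array(X)+c['t']; return c['f']*p[0]/p[2]+c['cx'],c['f']*p[1]/p[2]+c['cy']
E
python3 - <<'E'
from h import *
for n in('scene','top'):
    c=cam(n); cv2.imwrite(f'pics/{n}0.png',c['color']); print(n,c['vfov'],c['cx'],c['cy'],c['color'].shape,-c['R'].T@c['t'],c['R'])
print(arm.sense())
E
```

```text
pics
scene 53.293686421439794 314.88746136957894 225.5027934388762 (480, 640, 3) [ 1.08541357 -0.46894248  0.60332116] [[ 0.70438292  0.70976312  0.00900103]
 [ 0.43092015 -0.41750831 -0.79999664]
 [-0.56405011  0.56738269 -0.59993696]]
top 49.61654292833884 327.38082706992566 239.522748796602 (480, 640, 3) [0.53150081 0.00651226 1.26570213] [[-0.02113714 -0.999652   -0.01578274]
 [-0.99819774  0.02198797 -0.05583728]
 [ 0.05616488  0.01457405 -0.99831513]]
{'time_s': 0.1, 'joint_pos': array([-1.35811769e+00,  3.59440312e-01,  1.51131901e+00, -1.91987578e-05,
        1.27248740e+00, -1.15142902e-01]), 'joint_velocities': array([-0.00086167, -0.00258951, -0.00021401,  0.00024213, -0.00014661,
        0.00031156]), 'joint_torque': array([-1.61767744e-04, -5.28654778e+01, -2.79350352e+01, -1.67443782e-04,
        5.05611984e-03, -1.09562859e-05]), 'tool_pos': array([ 0.19302227, -0.56746605,  0.23053524]), 'ee_rot': array([-8.25603827e-04,  9.86595880e-01,  1.63180530e-01, -4.94788897e-05]), 'force': array([0.52932684, 0.33979358, 0.45066534]), 'moment': array([ 0.01507294, -0.01848849,  0.02798284]), 'grip_width': 0.9963410922871982}
```

View pics/scene0.png

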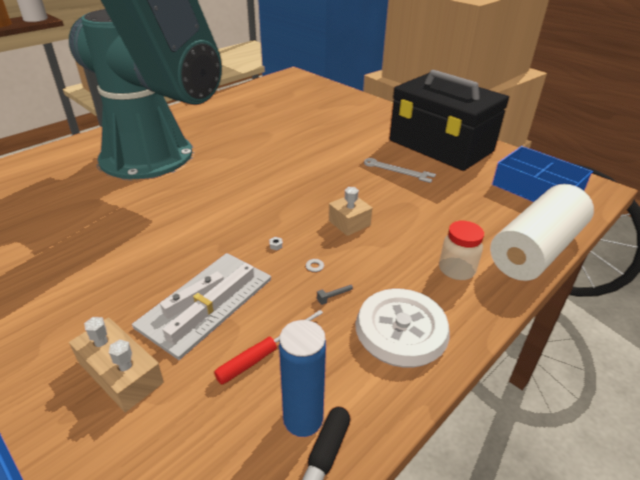

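View pics/top0.png

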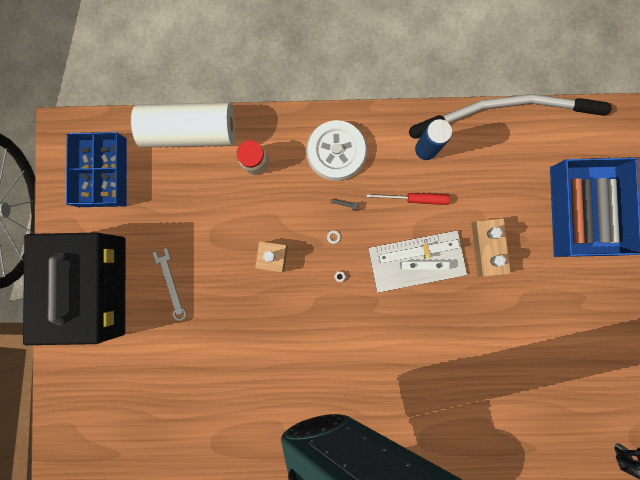

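Run:
```python
import cv2
t=cv2.imread('pics/top0.png'); s=cv2.imread('pics/scene0.png')
cv2.imwrite('pics/tg.png',cv2.resize(t[215:305,360:480],None,fx=6.5,fy=6.5,interpolation=cv2.INTER_CUBIC))
cv2.imwrite('pics/tb.png',cv2.resize(t[225:285,240:320],None,fx=8,fy=8,interpolation=cv2.INTER_CUBIC))
cv2.imwrite('pics/sg.png',cv2.resize(s[245:360,125:285],None,fx=5,fy=5,interpolation=cv2.INTER_CUBIC))
cv2.imwrite('pics/sb.png',cv2.resize(s[175:245,310:400],None,fx=8,fy=8,interpolation=cv2.INTER_CUBIC))
```

```text
(no output)
```

View pics/tg.png

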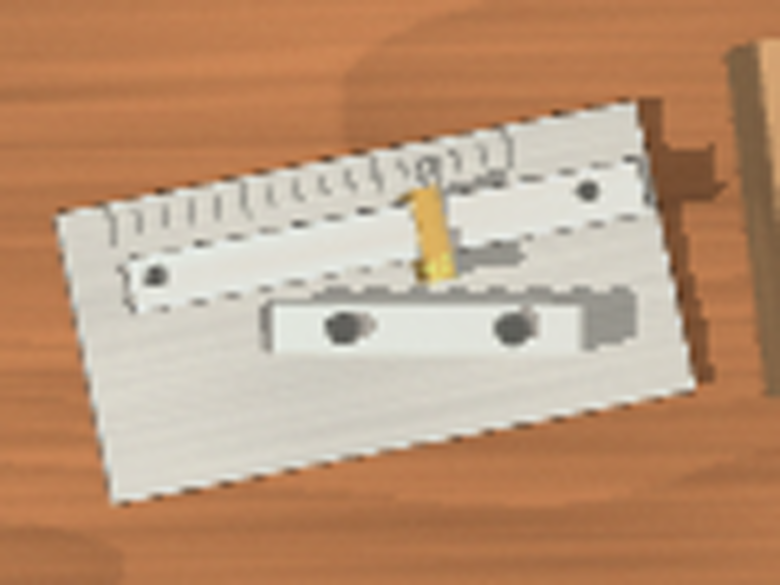

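View pics/sg.png

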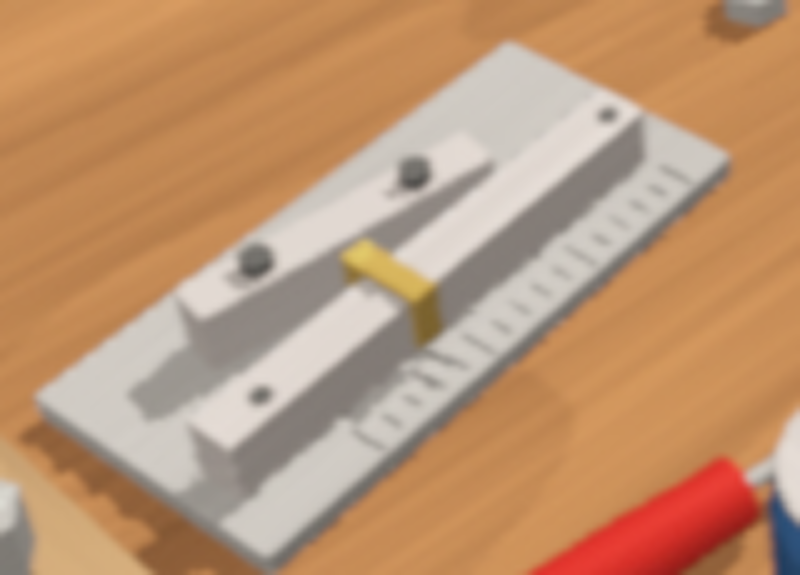

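View pics/tb.png

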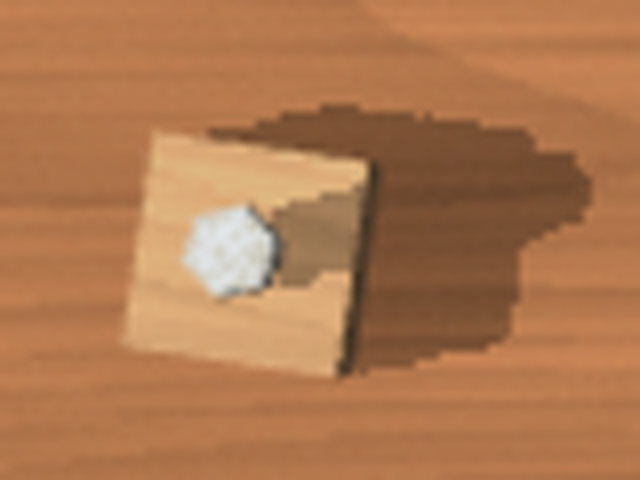

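View pics/sb.png

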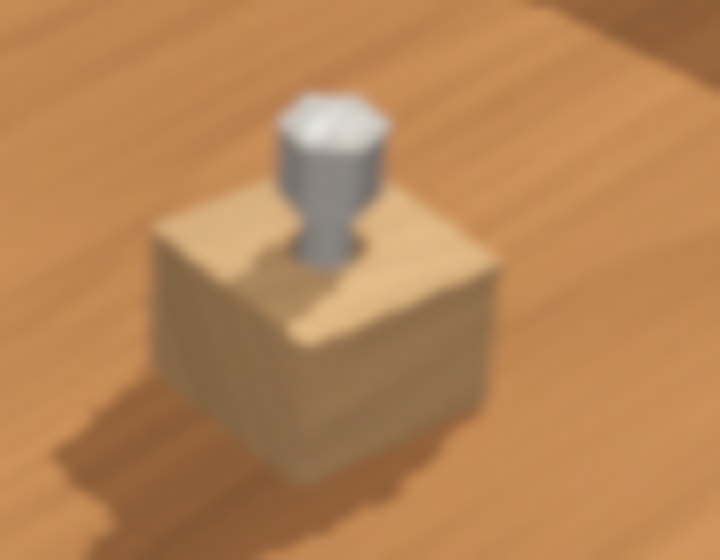

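```bash
cat > m.py <<'E'
from h import *
def maskhull(img,box,f):
    x0,y0,x1,y1=box; m=np.zeros(img.shape[:2],np.uint8); hsv=cv2.cvtColor(img,cv2.COLOR_BGR2HSV).astype(int)
    m[y0:y1,x0:x1]=(f(hsv)[y0:y1,x0:x1]*255).astype(np.uint8)
    cs,_=cv2.findContours(m,cv2.RETR_EXTERNAL,cv2.CHAIN_APPROX_NONE); return max(cs,key=cv2.contourArea),m
E
python3 - <<'E'
from m import *
ct=cam('top');cs=cam('scene'); t=ct['color'];s=cs['color']
c,m=maskhull(t,(362,222,474,298),lambda h:(h[...,1]<70)&(h[...,2]>100))
pts=np.array([onz(ct,u,v,.010)[:2] for u,v in c[:,0]],np.float32)*1000
r=cv2.minAreaRect(pts); print('plate',r,cv2.boxPoints(r))
c,m=maskhull(t,(248,232,295,276),lambda h:(h[...,2]>150))
pts=np.array([onz(ct,u,v,.045)[:2] for u,v in c[:,0]],np.float32)*1000
r=cv2.minAreaRect(pts); print('block',r)
c,m=maskhull(t,(248,232,295,276),lambda h:(h[...,1]<50)&(h[...,2]>150))
pts=np.array([onz(ct,u,v,.082)[:2] for u,v in c[:,0]],np.float32)*1000
r=cv2.minAreaRect(pts); print('head',r,pts.mean(0), cv2.minEnclosingCircle(pts))
for n,b in (('brass',(415,230,440,265)),):
  c,m=maskhull(t,b,lambda h:(h[...,1]>100)&(h[...,0]>18)&(h[...,0]<40)&(h[...,2]>120))
  pts=np.array([onz(ct,u,v,.041)[:2] for u,v in c[:,0]],np.float32)*1000
  print('brass',cv2.minAreaRect(pts))
# scene
c,m=maskhull(s,(130,250,275,355),lambda h:(h[...,1]<60)&(h[...,2]>100))
print([tuple(p) for p in cv2.approxPolyDP(cv2.convexHull(c),3,True)[:,0]])
for p in cv2.approxPolyDP(cv2.convexHull(c),3,True)[:,0]: print(p,onz(cs,*p,.010)*1000)
c,m=maskhull(s,(335,180,365,200),lambda h:(h[...,1]<60)&(h[...,2]>150))
pts=np.array([onz(cs,u,v,.082)[:2] for u,v in c[:,0]],np.float32)*1000
print('head scene',cv2.minAreaRect(pts),cv2.boundingRect(c))
# block corners by eye in scene crop sb
for u,v in((152,230),(300,345),(497,262)): print('blk',onz(cs,310+u/8-.4,175+v/8-.4,.045)*1000)
E
```

```text
plate ((545.7472534179688, -190.37799072265625), (109.353759765625, 219.0419464111328), 9.828570365905762) [[ 473.17755  -91.79786]
 [ 510.56818 -307.6249 ]
 [ 618.31696 -288.95813]
 [ 580.92633  -73.13107]]
block ((570.2904663085938, 157.98292541503906), (109.15093994140625, 101.3660888671875), 88.79985809326172)
head ((563.415771484375, 160.18626403808594), (22.88351058959961, 22.84774398803711), 89.12443542480469) [563.475   159.87843] ((563.407470703125, 160.1884765625), 12.973888397216797)
brass ((569.3119506835938, -206.1140899658203), (32.36005783081055, 12.356578826904297), 7.64871072769165)
[(np.int32(270), np.int32(276)), (np.int32(184), np.int32(354)), (np.int32(171), np.int32(354)), (np.int32(132), np.int32(324)), (np.int32(225), np.int32(254))]
[270 276] [579.18312468 -73.51393519  10.        ]
[184 354] [ 620.0648873  -279.48611175   10.        ]
[171 354] [ 606.31025264 -293.54281312   10.        ]
[132 324] [ 510.22790547 -306.72799293   10.        ]
[225 254] [472.4825673  -95.09223268  10.        ]
head scene ((562.2764892578125, 159.51040649414062), (24.285869598388672, 26.52930450439453), 42.333003997802734) (345, 187, 13, 8)
blk [525.91308983 133.48175738  45.        ]
blk [586.80147137 123.32852638  45.        ]
blk [597.61088119 186.67218182  45.        ]
```

```bash
cat >> h.py <<'E'
from scipy.spatial.transform import Rotation as Ro
G0=np.array([.5585,-.1882]); ga=np.radians(99.83); GX=np.array([np.cos(ga),np.sin(ga)]); GY=np.array([-np.sin(ga),np.cos(ga)])
def rot():
    s=arm.sense(); q=s['ee_rot']; return s,Ro.from_quat([q[1],q[2],q[3],q[0]]).as_matrix()
def to(x,y,z):
    s,R=rot(); d=np.array([x,y,z])-s['tool_pos']; print('tool shift',np.round(R.T@d*1000,1),'world',np.round(d*1000,1)); return R.T@d
def gw(x,y): return G0+GX*x+GY*y
def st():
    s,R=rot(); p=s['tool_pos']; d=p[:2]-G0; f=s['force']
    print('t',round(s['time_s'],2),'p',np.round(p*1000,1),'gauge',np.round([d@GX*1000,d@GY*1000],1),'toolY ang',round(np.degrees(np.arctan2(R[1,1],R[0,1])),1),'tilt',np.round(R[:2,2],4),'Fg',np.round([f[:2]@GX,f[:2]@GY,f[2]],1),'w',round(s['grip_width']*85.4,1),'j6',round(s['joint_pos'][5],2))
E
python3 - <<'E'
from m import *
to(.563,.160,.23)
ct=cam('top')
P=[]
for u,v in((152,130),(372,160),(342,377),(125,347)):
    P.append(onz(ct,240+u/8-.44,225+v/8-.44,.045)*1000)
P=np.array(P);print(P,P.mean(0),[np.linalg.norm(P[i]-P[i-1]) for i in range(4)])
hx=[(247,203),(203,215),(185,258),(222,298),(268,288),(280,243)]
H=np.array([onz(ct,240+u/8-.44,225+v/8-.44,.082)*1000 for u,v in hx])[:,:2]; print(H.mean(0))
a=np.degrees(np.arctan2(*(H-H.mean(0)).T[::-1]));print(a,np.mod(a,60))
# jaw ends at z 35, slot-side/back corners (crop tg)
for n,u,v,z in(('jawL top',272,302,.035),('jawR top',583,305,.035),('jawR bot',583,350,.035),('fenceR slot',650,215,.035),('fenceL slot',135,312,.035),('brass R',452,260,.041),('brass Rend',456,278,.039)):
    X=onz(ct,360+u/6.5-.42,215+v/6.5-.42,z)[:2]-G0; print(n,np.round([X@GX*1000,X@GY*1000],1))
E
python3 -m inch '[[0.0415,-0.0405,0,0,0.0854],[0.0415,-0.0405,0,0,0.0854],[0.0415,-0.0405,0,0,0.0854],[0.0415,-0.0405,0,0,0.0854],[0.0415,-0.0405,0,0,0.0854],[0.0415,-0.0405,0,0,0.0854],[0.0415,-0.0405,0,0,0.0854]]'; python3 -c "
from h import *
st(); to(.563,.160,.23)"
```

```text
tool shift [ 584.5 -569.8    1.5] world [ 3.699e+02  7.277e+02 -7.000e-01]
[[600.71230186 186.77169382  45.        ]
 [590.43463134 121.95466307  45.        ]
 [526.82357201 131.84276186  45.        ]
 [536.9748016  195.60597613  45.        ]] [563.7363267  159.04377372  45.        ] [np.float64(64.34682185263433), np.float64(65.62680844982073), np.float64(64.3750057532451), np.float64(64.56620599698462)]
[563.56211216 158.28149811]
[ -15.93485021   40.06757854   97.07053271  164.644526   -138.66063803
  -81.56520995] [44.06514979 40.06757854 37.07053271 44.644526   41.33936197 38.43479005]
jawL top [40.3  5.7]
jawR top [-70.   28.4]
jawR bot [-66.7  44.4]
fenceR slot [-100.5    1.1]
fenceL slot [89.9 -0.2]
brass R [-25.7   3.3]
brass Rend [-26.2   9.9]
time_s: 1.12
tool_pos: [0.3776, -0.2045, 0.2315]
ee_rot: [0.0, 0.987, 0.163, 0.0]
force: [1.2, -0.2, -0.3]
grip_width: 1.003
t 1.12 p [ 377.6 -204.5  231.5] gauge [ 14.8 181. ] toolY ang -71.2 tilt [ 0.0007 -0.0003] Fg [-0.4 -1.2 -0.3] w 85.7 j6 0.59
tool shift [ 292.8 -285.5    1.5] world [185.4 364.5  -1.5]
```

```bash
python3 -m inch '[[0.0418,-0.0408,0,0,0.0854],[0.0418,-0.0408,0,0,0.0854],[0.0418,-0.0408,0,0,0.0854],[0.0418,-0.0408,0,0,0.0854],[0.0418,-0.0408,0,0,0.0854],[0.0418,-0.0408,0,0,0.0854],[0.0418,-0.0408,0,0,0.0854]]';python3 -m inch '[[0,0,0,-0.129,0.0854],[0,0,0,-0.129,0.0854],[0,0,0,-0.129,0.0854],[0,0,0,0,0.0854]]'; python3 -c "
from h import *
st(); to(.5633,.1595,.052)"
```

```text
time_s: 2.0
tool_pos: [0.5626, 0.1605, 0.2313]
ee_rot: [0.0, 0.987, 0.163, 0.0]
force: [0.0, -0.2, 0.4]
grip_width: 1.001
time_s: 2.5
tool_pos: [0.5619, 0.1586, 0.2312]
ee_rot: [-0.0, 0.937, 0.349, -0.0]
force: [0.4, 0.0, -0.5]
grip_width: 0.999
t 2.5 p [561.9 158.6 231.2] gauge [341.1 -62.5] toolY ang -49.1 tilt [-0.0003  0.    ] Fg [-0.1 -0.4 -0.5] w 85.3 j6 1.01
tool shift [  1.7   0.3 179.2] world [   1.4    0.9 -179.2]
```

```bash
python3 -m inch '[[0.0017,0.0003,0.05,0,0.06],[0,0,0.05,0,0.06],[0,0,0.045,0,0.06],[0,0,0.025,0,0.06],[0,0,0.0085,0,0.06],[0,0,0,0,0.06]]'; python3 -c "
from h import *
st()
for n,b in(('top',(200,190,340,310)),('scene',(290,130,410,250))):
    c=cam(n)['color'][b[1]:b[3],b[0]:b[2]]; cv2.imwrite(f'pics/pre_{n}.png',cv2.resize(c,None,fx=4,fy=4,interpolation=2))
a,b=cv2.imread('pics/pre_top.png'),cv2.imread('pics/pre_scene.png'); cv2.imwrite('pics/pre.png',cv2.resize(np.hstack([a[:480],b]),None,fx=.75,fy=.75))"
```

```text
time_s: 3.25
tool_pos: [0.5636, 0.1594, 0.0529]
ee_rot: [-0.0, 0.937, 0.349, -0.0]
force: [-0.3, 0.0, -0.3]
grip_width: 0.703
t 3.25 p [563.6 159.4  52.9] gauge [341.6 -64.4] toolY ang -49.1 tilt [-0.0002  0.0001] Fg [ 0.1  0.3 -0.3] w 60.0 j6 1.01
```

View pics/pre.png

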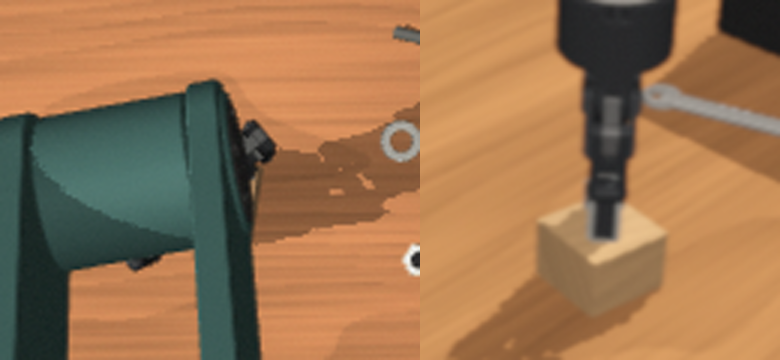

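The scene view shows a finger standing in front of the head, over the block; nothing else is near. I close the gripper.

```bash
python3 -m inch '[[0,0,0,0,0.03],[0,0,0,0,0.03],[0,0,0,0,0.02],[0,0,0,0,0.02],[0,0,0,0,0.015],[0,0,0,0,0.015]]' 60; python3 -m inch '[[0,0,0,0,0.0],[0,0,0,0,0.0],[0,0,0,0,0.0],[0,0,0,0,0.0]]' 60; python3 -c "
from h import *
st()"
```

```text
time_s: 4.1
tool_pos: [0.5637, 0.1597, 0.0536]
ee_rot: [-0.0, 0.937, 0.35, 0.0]
force: [-1.9, 1.4, 5.8]
grip_width: 0.27
time_s: 4.6
tool_pos: [0.5638, 0.1598, 0.0536]
ee_rot: [-0.0, 0.937, 0.35, 0.001]
force: [-1.1, 1.3, 6.2]
grip_width: 0.269
t 4.6 p [563.8 159.8  53.6] gauge [342.  -64.6] toolY ang -49.1 tilt [0.0009 0.0007] Fg [1.4 0.9 6.2] w 23.0 j6 1.01
```

```bash
python3 -m inch '[[0,0,-0.003,0,0.0],[0,0,-0.007,0,0.0],[0,0,-0.02,0,0.0],[0,0,-0.03,0,0.0],[0,0,-0.05,0,0.0],[0,0,0,0,0.0]]'; python3 -c "
from h import *
st();p=gw(-.090,.011);to(p[0],p[1],.165)
c=cam('scene')['color'][100:250,280:420]; cv2.imwrite('pics/lift.png',cv2.resize(c,None,fx=4,fy=4,interpolation=2))"
```

```text
time_s: 5.35
tool_pos: [0.5667, 0.1599, 0.1672]
ee_rot: [0.001, 0.937, 0.35, 0.004]
force: [1.4, -0.0, -1.1]
grip_width: 0.269
t 5.35 p [566.7 159.9 167.2] gauge [341.5 -67.5] toolY ang -49.0 tilt [0.0084 0.0014] Fg [-0.3 -1.4 -1.1] w 23.0 j6 1.01
tool shift [-290.3  328.9    1.6] world [  -3.7 -438.6   -2.2]
```

View pics/lift.png

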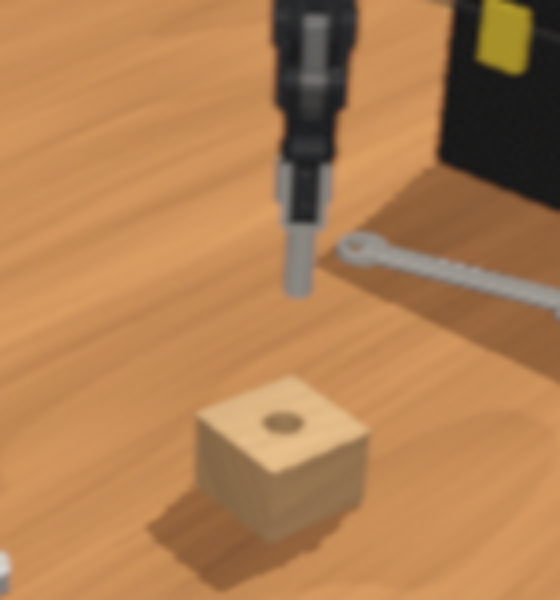

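```bash
python3 -m inch '[[0,0,0,0.136,0.0],[0,0,0,0.136,0.0],[0,0,0,0.136,0.0],[0,0,0,0.1365,0.0],[0,0,0,0,0]]'; python3 -c "
from h import *
st();p=gw(-.090,.011);to(p[0],p[1],.165)
c=cam('scene'); print('hole', onz(c,280+283/4-.4,100+423/4-.4,.045))"
```

```text
time_s: 6.02
tool_pos: [0.5623, 0.1592, 0.1614]
ee_rot: [0.0, 0.996, 0.086, -0.001]
force: [0.2, 0.7, -0.7]
grip_width: 0.269
t 6.03 p [562.3 159.2 161.4] gauge [341.6 -63. ] toolY ang -80.2 tilt [-0.0029 -0.0004] Fg [ 0.7 -0.3 -0.7] w 23.0 j6 1.56
tool shift [-74.  431.6  -3.5] world [   0.7 -437.9    3.6]
hole [0.56221764 0.1604938  0.045     ]
```

```bash
python3 -m inch '[[-0.0092,0.03,0,0,0],[-0.0092,0.055,0,0,0],[-0.0092,0.06,0,0,0],[-0.0092,0.06,0,0,0],[-0.0092,0.06,0,0,0],[-0.0092,0.06,0,0,0],[-0.0092,0.06,0,0,0],[-0.0092,0.0445,0,0,0]]';python3 -m inch '[[0,0,0,0,0],[0,0,0,0,0],[0,0,0,0,0]]'; python3 -c "
from h import *
st();p=gw(-.090,.011);to(p[0],p[1],.058)
c=cam('scene')['color'][150:410,50:300]; cv2.imwrite('pics/g1.png',cv2.resize(c,None,fx=3,fy=2.3*1,interpolation=2))
c=cam('top')['color'][170:320,340:540]; cv2.imwrite('pics/g1t.png',cv2.resize(c,None,fx=4,fy=4,interpolation=2))"
```

```text
time_s: 7.08
tool_pos: [0.5633, -0.279, 0.1622]
ee_rot: [-0.0, 0.996, 0.086, -0.0]
force: [0.2, -0.3, -1.0]
grip_width: 0.271
time_s: 7.45
tool_pos: [0.5635, -0.2748, 0.1625]
ee_rot: [-0.001, 0.996, 0.086, -0.0]
force: [-0.3, 0.7, -0.6]
grip_width: 0.268
t 7.45 p [ 563.5 -274.8  162.5] gauge [-86.1   9.9] toolY ang -80.1 tilt [-0.0009  0.001 ] Fg [ 0.7  0.2 -0.6] w 22.9 j6 0.83
tool shift [ -1.    4.  104.4] world [  -0.4   -4.  -104.5]
```

View pics/g1.png

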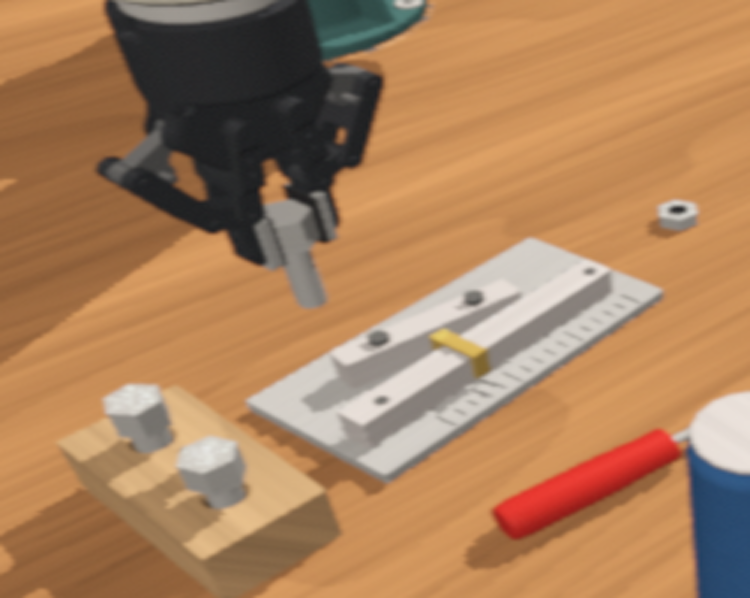

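View pics/g1t.png

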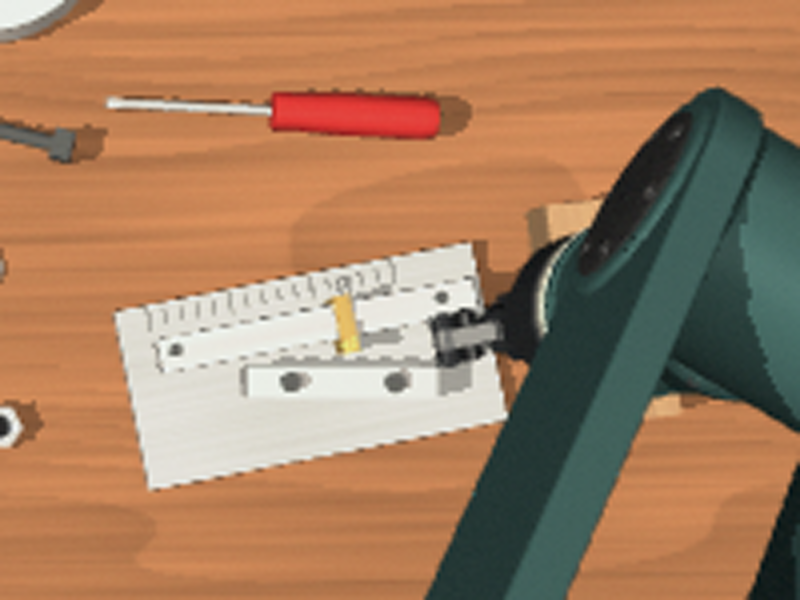

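Run:
```python
from h import *
c=cam('scene'); s,R=rot(); p=s['tool_pos']
for dz in (-.0436,0,.006,.025): 
    u,v=proj(c,[p[0],p[1],p[2]+dz]); print(dz,np.round([(u-50)*3,(v-150)*2.3]), np.round([u,v],1))
cv2.imwrite('pics/g2.png',cv2.resize(c['color'][215:295,125:225],None,fx=8,fy=7.5,interpolation=2))
```

```text
-0.0436 [311. 303.] [153.6 281.7]
0 [293. 251.] [147.6 258.9]
0.006 [290. 243.] [146.7 255.6]
0.025 [282. 219.] [143.9 245. ]
```

View pics/g2.png

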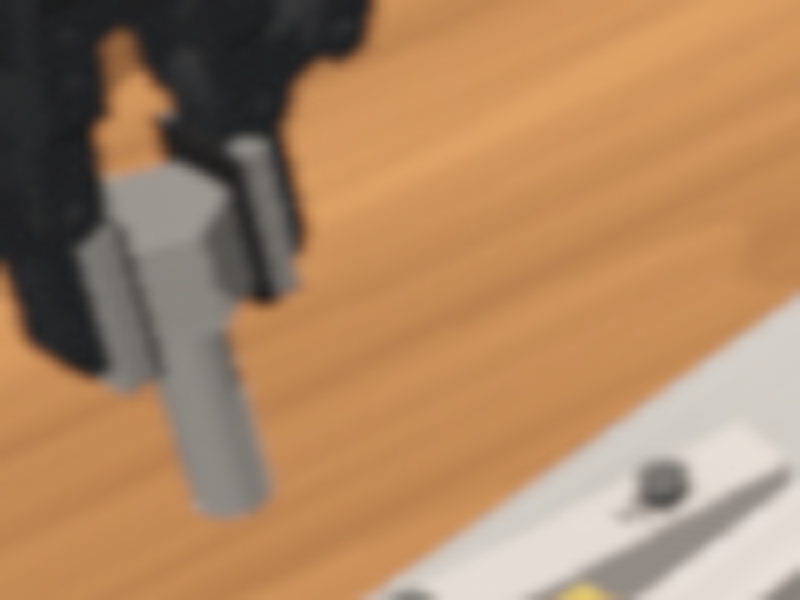

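```bash
python3 -m inch '[[-0.001,0.004,0,0,0],[0,0,0.03,0,0],[0,0,0.03,0,0],[0,0,0.02,0,0],[0,0,0.012,0,0],[0,0,0.008,0,0],[0,0,0.003,0,0],[0,0,0,0,0]]'; python3 -c "
from h import *
st();p=gw(-.090,.011);to(p[0],p[1],.056)"
```

```text
time_s: 8.6
tool_pos: [0.5637, -0.2807, 0.0602]
ee_rot: [0.0, 0.996, 0.085, 0.0]
force: [0.5, -0.1, -0.6]
grip_width: 0.267
t 8.6 p [ 563.7 -280.7   60.2] gauge [-92.   10.7] toolY ang -80.2 tilt [ 0.0005 -0.0003] Fg [-0.2 -0.4 -0.6] w 22.8 j6 0.83
tool shift [-0.3 -2.   4.2] world [-0.7  1.9 -4.2]
```

```bash
python3 -m inch '[[0,0,0.002,0,0],[0,0,0.0015,0,0],[0,0,0,0,0],[0,0,0,0,0]]'; python3 -c "
from h import *
st()
c=cam('scene');cv2.imwrite('pics/g3.png',cv2.resize(c['color'][255:365,100:280],None,fx=4.4,fy=4.4,interpolation=2))"
```

```text
time_s: 9.1
tool_pos: [0.5634, -0.2805, 0.0564]
ee_rot: [-0.0, 0.996, 0.085, 0.0]
force: [-0.1, 0.2, -0.6]
grip_width: 0.27
t 9.1 p [ 563.4 -280.5   56.4] gauge [-91.8  10.9] toolY ang -80.2 tilt [0.     0.0001] Fg [ 0.2  0.  -0.6] w 23.1 j6 0.83
```

View pics/g3.png

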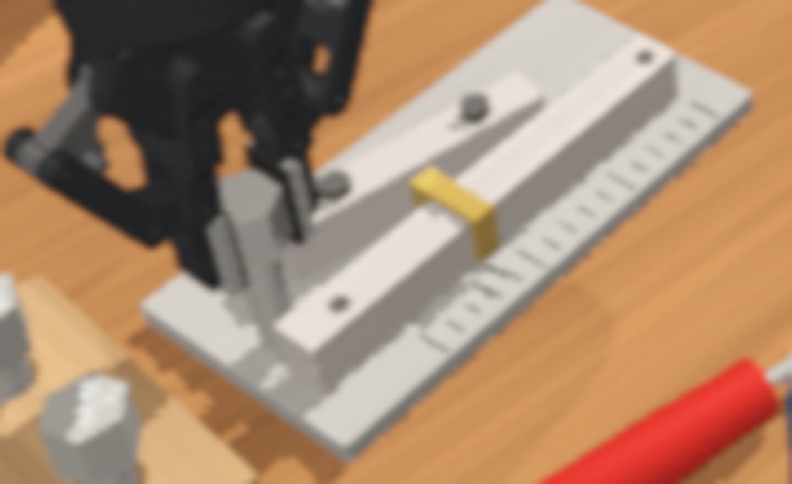

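```bash
python3 -m inch '[[0,-0.008,0,0,0],[0,-0.01,0,0,0],[0,-0.01,0,0,0],[0,-0.008,0,0,0],[0,-0.006,0,0,0],[0,-0.004,0,0,0],[0,0,0,0,0]]'; python3 -c "
from h import *
st()
c=cam('scene');cv2.imwrite('pics/g4.png',cv2.resize(c['color'][255:365,100:280],None,fx=4.4,fy=4.4,interpolation=2))"
```

```text
time_s: 10.02
tool_pos: [0.5556, -0.2349, 0.0563]
ee_rot: [-0.0, 0.996, 0.085, -0.0]
force: [-0.0, 0.1, -1.7]
grip_width: 0.272
t 10.03 p [ 555.6 -234.9   56.3] gauge [-45.5  10.8] toolY ang -80.2 tilt [-0.0001  0.0001] Fg [ 0.1  0.  -1.7] w 23.2 j6 0.89
```

View pics/g4.png

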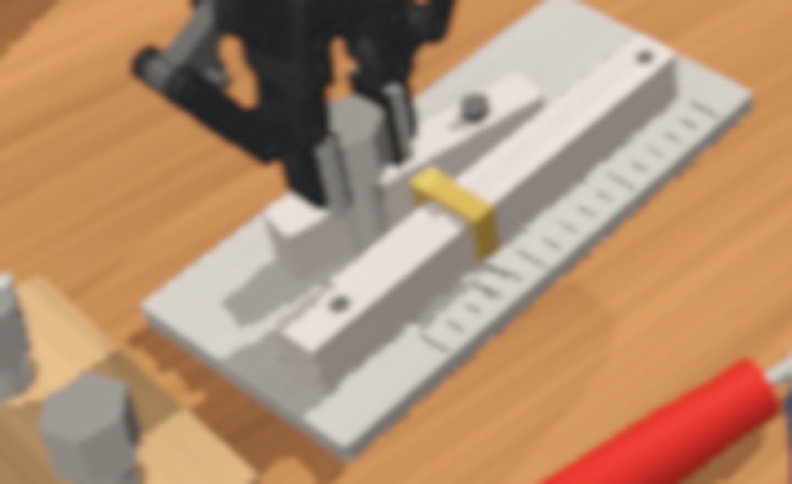

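```bash
for i in 1 2 3 4 5; do :; done; python3 -m inch '[[0.001,0,0,0,0],[0.001,0,0,0,0],[0,0,0,0,0]]' >/dev/null; python3 -c "
from h import *
st()"; python3 -m inch '[[0.001,0,0,0,0],[0,0,0,0,0]]'>/dev/null; python3 -c "
from h import *
st()"
```

```text
t 10.45 p [ 557.8 -235.    56.3] gauge [-45.9   8.7] toolY ang -80.2 tilt [0.0001 0.    ] Fg [ 0.2 -0.5 -0.5] w 23.0 j6 0.89
t 10.7 p [ 558.6 -234.7   56.3] gauge [-45.8   7.8] toolY ang -80.2 tilt [0.0001 0.0001] Fg [-0.2  0.2 -1.5] w 23.0 j6 0.89
```

```bash
python3 -m inch '[[0.0007,0,0,0,0],[0,0,0,0,0]]' >/dev/null; python3 -c "
from h import *
st()"; python3 -m inch '[[0.0005,0,0,0,0],[0,0,0,0,0]]'>/dev/null; python3 -c "
from h import *
st()"
```

```text
t 10.95 p [ 559.3 -234.5   56.3] gauge [-45.7   7.1] toolY ang -80.2 tilt [-0.      0.0001] Fg [ 0.3 -1.  -0.3] w 22.9 j6 0.89
t 11.2 p [ 559.5 -234.4   56.3] gauge [-45.7   6.9] toolY ang -80.2 tilt [-0.0006  0.0001] Fg [-0.   1.   0.5] w 22.9 j6 0.89
```

```bash
python3 -m inch '[[0.0004,0,0,0,0],[0,0,0,0,0]]' >/dev/null; python3 -c "
from h import *
st()"; python3 -m inch '[[0.0004,0,0,0,0],[0,0,0,0,0]]'>/dev/null; python3 -c "
from h import *
st()"
```

```text
t 11.45 p [ 559.7 -234.4   56.3] gauge [-45.7   6.7] toolY ang -80.2 tilt [-0.0009  0.0001] Fg [-0.3  2.7  1. ] w 22.9 j6 0.89
t 11.7 p [ 559.9 -234.3   56.3] gauge [-45.7   6.5] toolY ang -80.2 tilt [-0.0012  0.0002] Fg [-0.9  4.9  2.7] w 23.2 j6 0.89
```

```bash
python3 -m inch '[[-0.0006,-0.004,0,0,0],[0,-0.005,0,0,0],[0,-0.003,0,0,0],[0,0,0,0,0]]' >/dev/null; python3 -c "
from h import *
st()"; python3 -m inch '[[0,-0.004,0,0,0],[0,-0.004,0,0,0],[0,-0.004,0,0,0],[0,0,0,0,0]]'>/dev/null; python3 -c "
from h import *
st()"
```

```text
t 12.2 p [ 557.7 -222.1   56.2] gauge [-33.3   6.6] toolY ang -80.2 tilt [-0.0006  0.0005] Fg [-1.5  4.9 -1.9] w 23.0 j6 0.91
t 12.7 p [ 555.7 -210.8   56.2] gauge [-21.8   6.6] toolY ang -80.2 tilt [-0.0004 -0.0002] Fg [-3.4  4.9 -0.8] w 22.9 j6 0.92
```

```bash
python3 -m inch '[[-0.0005,-0.002,0,0,0],[0,-0.003,0,0,0],[0,0,0,0,0]]' >/dev/null; python3 -c "
from h import *
st()
c=cam('scene');cv2.imwrite('pics/g5.png',cv2.resize(c['color'][255:365,100:280],None,fx=4.4,fy=4.4,interpolation=2))"; python3 -m inch '[[0,-0.003,0,0,0],[0,-0.002,0,0,0],[0,0,0,0,0]]'>/dev/null; python3 -c "
from h import *
st()"
```

```text
t 13.07 p [ 554.8 -206.    56.3] gauge [-16.9   6.7] toolY ang -80.2 tilt [ 0.0003 -0.0001] Fg [-2.7  4.1 -0.9] w 23.0 j6 0.93
t 13.5 p [ 553.8 -200.9   56.3] gauge [-11.7   6.8] toolY ang -80.2 tilt [0.0002 0.0001] Fg [-2.   4.  -2.1] w 23.0 j6 0.93
```

View pics/g5.png

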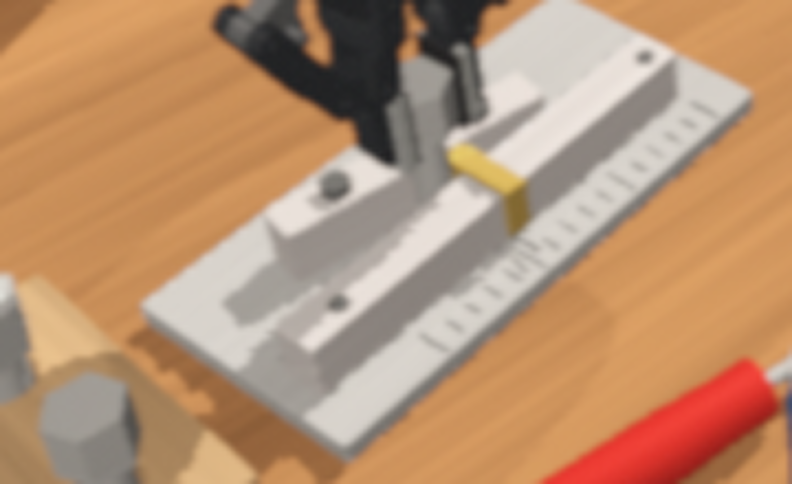

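```bash
python3 -m inch '[[-0.0004,-0.001,0,0,0],[0,-0.001,0,0,0],[0,0,0,0,0]]' >/dev/null; python3 -c "
from h import *
st()"; for i in 1; do python3 -m inch '[[0,-0.001,0,0,0],[0,-0.001,0,0,0],[0,0,0,0,0]]'>/dev/null; python3 -c "
from h import *
st()"; done; python3 -m inch '[[0,-0.001,0,0,0],[0,-0.001,0,0,0],[0,0,0,0,0]]'>/dev/null; python3 -c "
from h import *
st()"
```

```text
t 13.88 p [ 553.3 -198.9   56.4] gauge [-9.7  7. ] toolY ang -80.2 tilt [0.0006 0.0002] Fg [-2.2  1.8 -3.2] w 23.1 j6 0.94
t 14.25 p [ 552.9 -196.9   56.4] gauge [-7.6  7. ] toolY ang -80.2 tilt [0.0004 0.0003] Fg [-1.5  0.7 -2.1] w 23.2 j6 0.94
t 14.62 p [ 552.4 -194.9   56.3] gauge [-5.6  7.1] toolY ang -80.2 tilt [0.0002 0.0003] Fg [-1.2  0.7 -2.4] w 23.3 j6 0.94
```

```bash
python3 -m inch '[[0,-0.001,0,0,0],[0,-0.0005,0,0,0],[0,0,0,0,0]]' >/dev/null; python3 -c "
from h import *
st()";  python3 -m inch '[[0,-0.001,0,0,0],[0,0,0,0,0]]'>/dev/null; python3 -c "
from h import *
st()"; python3 -m inch '[[0,-0.001,0,0,0],[0,0,0,0,0]]'>/dev/null; python3 -c "
from h import *
st()"; python3 -m inch '[[0,-0.001,0,0,0],[0,0,0,0,0]]'>/dev/null; python3 -c "
from h import *
st()"
```

```text
t 15.0 p [ 552.1 -193.5   56.3] gauge [-4.2  7.2] toolY ang -80.2 tilt [0.0001 0.0002] Fg [-1.1 -0.2 -0.5] w 22.5 j6 0.94
t 15.25 p [ 552.  -192.5   56.3] gauge [-3.1  7.2] toolY ang -80.2 tilt [0.0002 0.0002] Fg [ 0.2 -0.3 -1.7] w 22.8 j6 0.95
t 15.5 p [ 551.8 -191.7   56.3] gauge [-2.3  7.2] toolY ang -80.2 tilt [0.0001 0.    ] Fg [-1.3  0.5 -0.9] w 23.0 j6 0.95
t 15.75 p [ 551.8 -191.2   56.4] gauge [-1.8  7.1] toolY ang -80.2 tilt [ 0.0005 -0.0008] Fg [-3.9  0.4 -2.8] w 23.0 j6 0.95
```

```bash
python3 -m inch '[[0,-0.0005,0,0,0],[0,0,0,0,0]]' >/dev/null; python3 -c "
from h import *
st()";  python3 -m inch '[[0,-0.0005,0,0,0],[0,0,0,0,0]]'>/dev/null; python3 -c "
from h import *
st()"
```

```text
t 16.0 p [ 551.8 -191.    56.4] gauge [-1.6  7.1] toolY ang -80.2 tilt [ 0.0007 -0.0012] Fg [-6.   0.3 -2.8] w 22.9 j6 0.95
t 16.25 p [ 551.8 -190.8   56.4] gauge [-1.4  7.1] toolY ang -80.2 tilt [ 0.0008 -0.0017] Fg [-7.   0.5 -3.1] w 23.0 j6 0.95
```

```bash
python3 -m inch '[[0,-0.0005,0,0,0],[0,0,0,0,0]]' >/dev/null; python3 -c "
from h import *
st()";  python3 -m inch '[[0,-0.0005,0,0,0],[0,0,0,0,0]]'>/dev/null; python3 -c "
from h import *
st()"
```

```text
t 16.5 p [ 551.7 -190.7   56.4] gauge [-1.3  7.1] toolY ang -80.2 tilt [ 0.001  -0.0022] Fg [-7.8  1.4 -2.6] w 22.9 j6 0.95
t 16.75 p [ 551.8 -190.5   56.5] gauge [-1.1  7. ] toolY ang -80.2 tilt [ 0.0012 -0.0027] Fg [-8.9  2.1 -4. ] w 22.9 j6 0.95
```

```bash
python3 -m inch '[[0,-0.0006,0,0,0],[0,0,0,0,0]]' >/dev/null; python3 -c "
from h import *
st()";  python3 -m inch '[[0,-0.0002,0,0,0],[0,0,0,0,0],[0,0,0,0,0]]'>/dev/null; python3 -c "
from h import *
st()
c=cam('scene');cv2.imwrite('pics/g6.png',cv2.resize(c['color'][240:340,140:260],None,fx=6,fy=6,interpolation=2))"
```

```text
t 17.0 p [ 551.8 -190.3   56.5] gauge [-0.9  7. ] toolY ang -80.2 tilt [ 0.0014 -0.0033] Fg [-10.1   1.6  -4.2] w 22.7 j6 0.95
t 17.38 p [ 551.8 -190.3   56.5] gauge [-0.9  7. ] toolY ang -80.2 tilt [ 0.0015 -0.0036] Fg [-11.    0.6  -4.7] w 23.1 j6 0.95
```

View pics/g6.png

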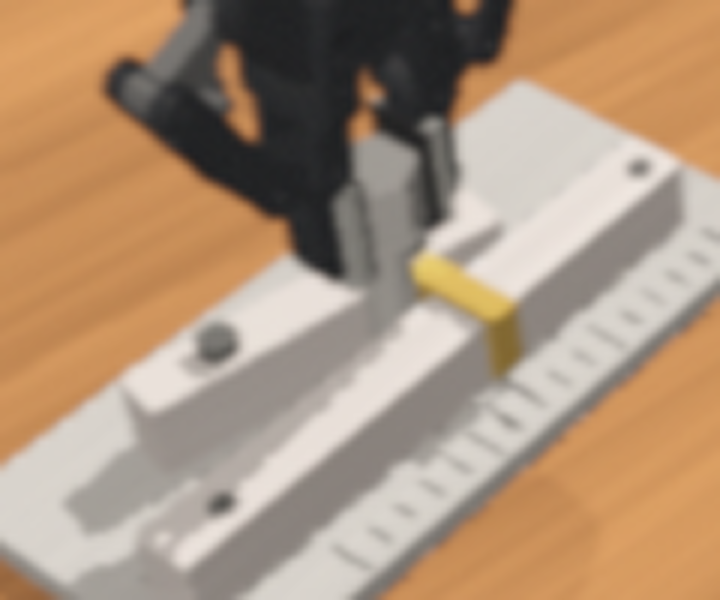

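Push is at 11 N along the slot with balanced side force, so both walls are touching; the cursor is against the shank. Drawing back.

```bash
python3 -m inch '[[0,0.002,0,0,0],[0,0.002,0,0,0],[0,0,0,0,0]]' >/dev/null; python3 -c "
from h import *
st()";  python3 -m inch '[[0,0.001,0,0,0],[0,0.001,0,0,0],[0,0,0,0,0]]'>/dev/null; python3 -c "
from h import *
st()"
```

```text
t 17.8 p [ 551.7 -191.    56.4] gauge [-1.6  7.2] toolY ang -80.3 tilt [-0.0001  0.0014] Fg [ 0.5 -1.1  1.1] w 22.5 j6 0.95
t 18.18 p [ 551.8 -194.    56.1] gauge [-4.5  7.6] toolY ang -80.2 tilt [-0.0006 -0.0001] Fg [-0.5 -0.4 -0.9] w 23.1 j6 0.94
```

```bash
python3 -m inch '[[0,0.005,0,0,0],[-0.0005,0.008,0,0,0],[-0.001,0.01,0,0,0],[-0.001,0.012,0,0,0],[-0.001,0.014,0,0,0],[0,0.016,0,0,0],[0,0.016,0,0,0],[0,0.010,0,0,0]]';python3 -m inch '[[0,0,0,0,0],[0,0,0,0,0]]' >/dev/null; python3 -c "
from h import *
st()
c=cam('scene');cv2.imwrite('pics/g7.png',cv2.resize(c['color'][240:360,110:270],None,fx=5,fy=5,interpolation=2))"
```

```text
time_s: 19.18
tool_pos: [0.5644, -0.2856, 0.0563]
ee_rot: [0.0, 0.996, 0.085, 0.0]
force: [0.5, -0.3, -1.8]
grip_width: 0.271
t 19.43 p [ 563.7 -283.6   56.2] gauge [-94.9  11.2] toolY ang -80.2 tilt [-0.0006  0.0007] Fg [ 0.4  0.5 -1.4] w 23.1 j6 0.82
```

View pics/g7.png

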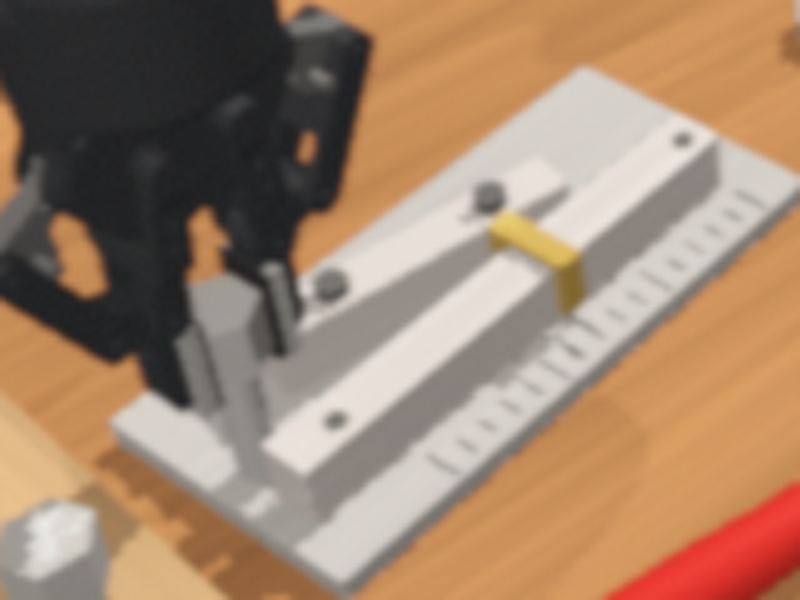

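```bash
python3 -m inch '[[0,0,-0.005,0,0],[0,0,-0.015,0,0],[0,0,-0.03,0,0],[0,0,-0.035,0,0],[0,0,-0.02,0,0],[0,0,0,0,0]]'; python3 -c "
from h import *
st();to(.5633,.1597,.165)"
```

```text
time_s: 20.23
tool_pos: [0.5656, -0.2849, 0.1643]
ee_rot: [0.002, 0.996, 0.085, 0.002]
force: [-0.5, -0.2, -1.0]
grip_width: 0.272
t 20.23 p [ 565.6 -284.9  164.3] gauge [-96.5   9.5] toolY ang -80.2 tilt [ 0.0045 -0.0028] Fg [-0.1  0.6 -1. ] w 23.2 j6 0.82
tool shift [  73.2 -438.5   -2. ] world [ -2.3 444.6   0.7]
```

```bash
python3 -m inch '[[0.0094,-0.03,0,0,0],[0.0094,-0.055,0,0,0],[0.0094,-0.06,0,0,0],[0.0094,-0.06,0,0,0],[0.0094,-0.06,0,0,0],[0.0094,-0.06,0,0,0],[0.0094,-0.06,0,0,0],[0.0094,-0.052,0,0,0]]'>/dev/null;python3 -m inch '[[0,0,0,0,0],[0,0,0,0,0],[0,0,0,0,0],[0,0,0,0,0]]' >/dev/null; python3 -c "
from h import *
st();to(.5633,.1597,.1)"
```

```text
t 21.73 p [564.2 158.  161.3] gauge [340.1 -64.7] toolY ang -80.3 tilt [-0.0003 -0.0001] Fg [-0.2 -0.6 -1.6] w 23.1 j6 1.56
tool shift [-0.6 -1.8 61.3] world [ -0.9   1.7 -61.3]
```

```bash
python3 -m inch '[[-0.0006,-0.0018,0.02,0,0],[0,0,0.025,0,0],[0,0,0.015,0,0],[0,0,0.004,0,0],[0,0,0,0,0],[0,0,0,0,0]]'>/dev/null; python3 -c "
from h import *
st()
c=cam('scene');cv2.imwrite('pics/b1.png',cv2.resize(c['color'][160:240,310:400],None,fx=8,fy=7,interpolation=2))
s=arm.sense();p=s['tool_pos']
for z,w in((.045,'hole'),(p[2]-.0436,'foot')):
  u,v=proj(c,[.5633,.1597,z]) if w=='hole' else proj(c,[p[0],p[1],z]); print(w,(u-310+.4)*8,(v-160+.4)*7)"
```

```text
t 22.48 p [563.9 161.1  98.2] gauge [343.2 -65. ] toolY ang -80.2 tilt [0.0015 0.0004] Fg [-0.4 -0.1 -1.5] w 23.1 j6 1.56
hole 327.0773139055711 322.80695759910344
foot 334.31765580630616 294.80455791340825
```

View pics/b1.png

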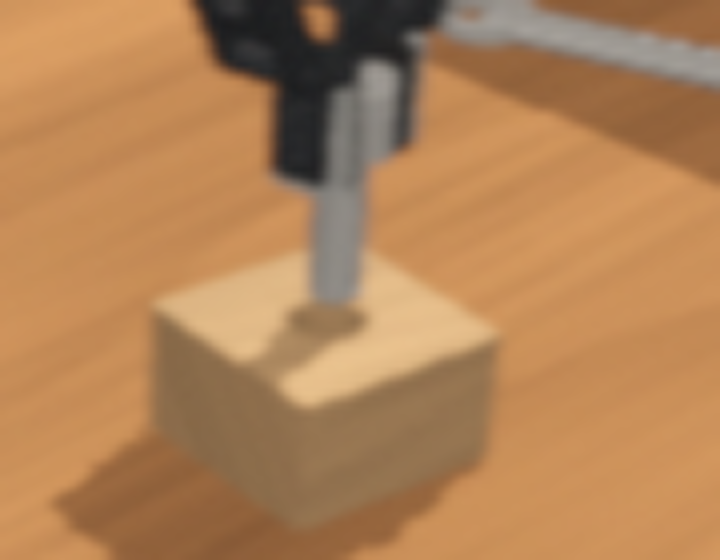

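```bash
python3 -m inch '[[0,0,0,0,0],[0,0,0,0,0]]'>/dev/null; python3 -c "
from h import *
st()
c=cam('scene');print(onz(c,310+329/8-.4,160+319/7-.4,.045));to(.563,.160,.085)"
```

```text
t 22.77 p [563.4 161.   97.6] gauge [343.3 -64.4] toolY ang -80.2 tilt [0.0005 0.0002] Fg [ 0.3 -0.7 -0.8] w 22.7 j6 1.56
[0.56232123 0.16153787 0.045     ]
tool shift [-0.5  1.  12.6] world [ -0.3  -1.  -12.6]
```

```bash
python3 -m inch '[[-0.0004,0.0008,0.003,0,0],[0,0,0.004,0,0],[0,0,0.005,0,0],[0,0,0,0,0]]'>/dev/null; python3 -c "
from h import *
st()
c=cam('scene');cv2.imwrite('pics/b2.png',cv2.resize(c['color'][160:240,310:400],None,fx=8,fy=7,interpolation=2))"
```

```text
t 23.32 p [562.4 160.   84.7] gauge [342.5 -63.3] toolY ang -80.2 tilt [-0.0013 -0.0001] Fg [-0.  -0.1 -1.1] w 22.8 j6 1.56
```

View pics/b2.png

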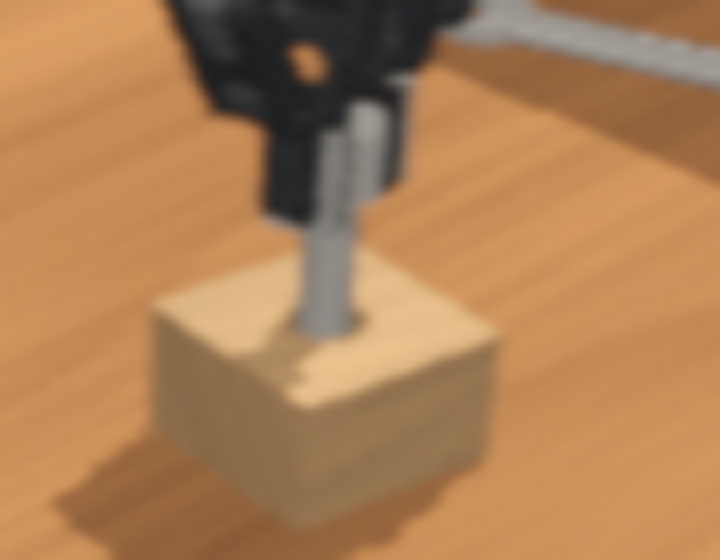

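```bash
python3 -m inch '[[0,0,0.006,0,0],[0,0,0.01,0,0],[0,0,0.008,0,0],[0,0,0.004,0,0],[0,0,0.001,0,0],[0,0,0,0,0]]'>/dev/null; python3 -c "
from h import *
st()"
```

```text
t 24.12 p [563.1 160.2  56.4] gauge [342.5 -64. ] toolY ang -80.2 tilt [0.0001 0.0001] Fg [-0.2 -1.1 -0.8] w 22.7 j6 1.56
```

```bash
python3 -m inch '[[0,0,0.0015,0,0],[0,0,0,0,0]]'>/dev/null; python3 -c "
from h import *
st()";python3 -m inch '[[0,0,0.001,0,0],[0,0,0,0,0]]'>/dev/null; python3 -c "
from h import *
st()"
```

```text
t 24.38 p [563.  160.1  54.9] gauge [342.4 -63.9] toolY ang -80.2 tilt [0.0002 0.0001] Fg [ 0.1 -0.2 -1.1] w 23.1 j6 1.56
t 24.62 p [562.9 160.1  53.8] gauge [342.5 -63.8] toolY ang -80.2 tilt [-0.0001  0.0001] Fg [-1.  -0.2 -1.1] w 22.8 j6 1.56
```

```bash
python3 -m inch '[[0,0,0.0006,0,0],[0,0,0,0,0]]'>/dev/null; python3 -c "
from h import *
st()";python3 -m inch '[[0,0,0,0,0.028],[0,0,0,0,0.034],[0,0,0,0,0.04],[0,0,0,0,0.05],[0,0,0,0,0.06],[0,0,0,0,0.06],[0,0,0,0,0.06]]'>/dev/null; python3 -c "
from h import *
st()
c=cam('scene');cv2.imwrite('pics/b3.png',cv2.resize(c['color'][150:240,310:400],None,fx=6,fy=6,interpolation=2))"
```

```text
t 24.88 p [563.1 160.2  53.7] gauge [342.5 -64. ] toolY ang -80.2 tilt [0.0004 0.0002] Fg [1.1 1.4 3.7] w 23.0 j6 1.56
t 25.75 p [562.9 160.1  53.2] gauge [342.4 -63.8] toolY ang -80.2 tilt [0.     0.0001] Fg [ 0.1 -0.6 -0.1] w 59.9 j6 1.56
```

View pics/b3.png

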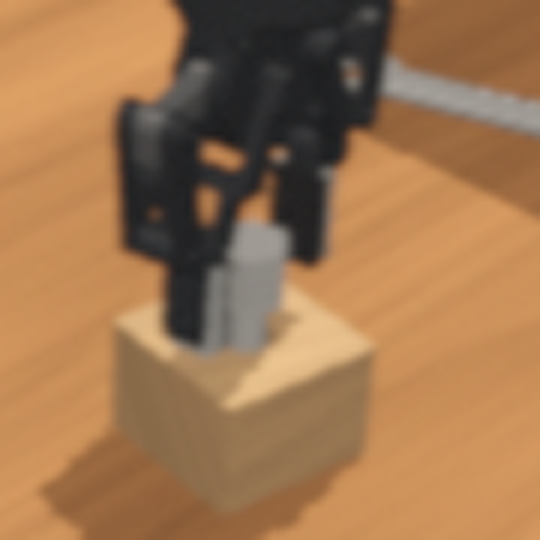

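```bash
python3 -m inch '[[0,0,-0.005,0,0.06],[0,0,-0.015,0,0.06],[0,0,-0.03,0,0.06],[0,0,-0.05,0,0.06],[0,0,-0.05,0,0.06],[-0.05,0,0,0,0.06],[-0.06,0,0,0,0.06],[-0.05,0,0,0,0.06]]'>/dev/null; python3 -m inch '[[0,0,0,0,0.06],[0,0,0,0,0.06]]'>/dev/null; python3 -c "
from h import *
st()
for n in('scene','top'):
    cv2.imwrite(f'pics/end_{n}.png',cam(n)['color'])
s=cv2.imread('pics/end_scene.png');t=cv2.imread('pics/end_top.png')
cv2.imwrite('pics/e1.png',np.hstack([cv2.resize(s[175:245,310:380],(390,390),interpolation=2),cv2.resize(t[225:285,240:300],(390,390),interpolation=2)]))
cv2.imwrite('pics/e2.png',cv2.resize(t[215:305,360:480],None,fx=6.5,fy=6.5,interpolation=2))"
```

```text
t 27.05 p [406.5 133.2 204.5] gauge [342.6  94.9] toolY ang -80.2 tilt [0.0032 0.0006] Fg [-0.6 -0.7 -0.9] w 60.2 j6 1.56
```

View pics/e1.png

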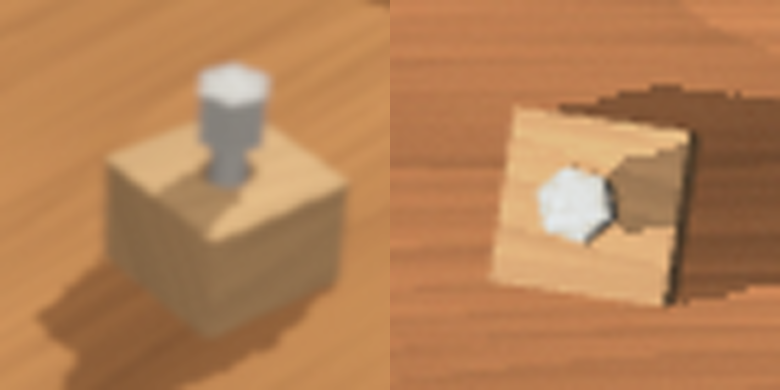

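View pics/e2.png

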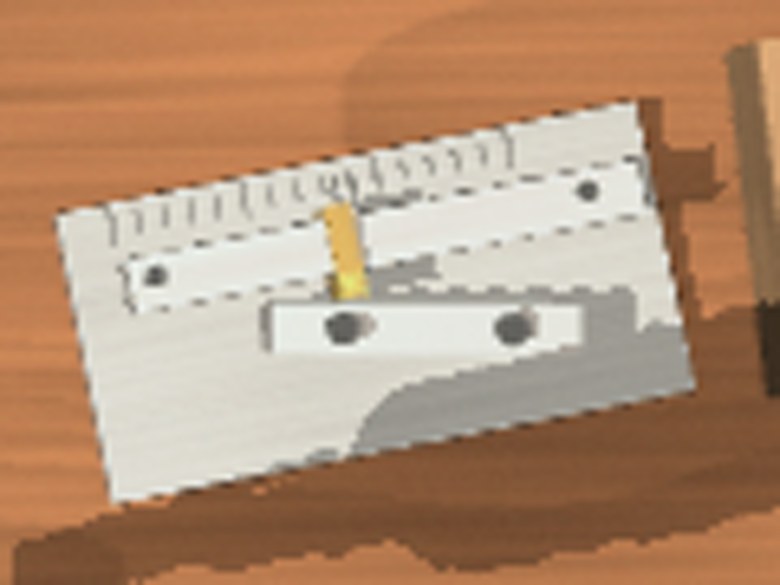

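View pics/end_scene.png

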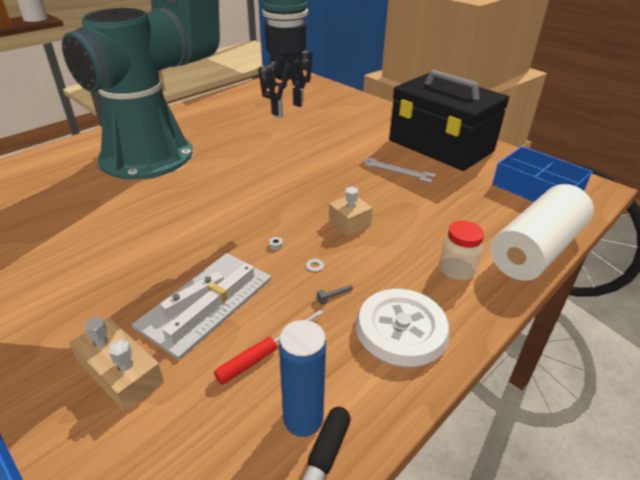

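The bolt stands upright in its block again. The cursor's face has moved from about −26 mm to +6 mm (at about pixel (415, 258) of the top view), and the nut, washer and tools look unmoved. Handing in.

```bash
python3 -c "
from h import *
a=cv2.imread('pics/top0.png');b=cv2.imread('pics/end_top.png')
c=cam('top');X=onz(c,360+368/6.5-.42,215+290/6.5-.42,.039)[:2]-G0; print(X@GX*1000,X@GY*1000)
arm.close_job(); st()"
```

```text
5.9144350836013215 8.097831456873946
the job is handed in; nothing more can be done
the job is handed in; nothing more can be done
```

The bolt from the small block is gauged and standing in its hole again. I handed the job in after about 27 s of the 72 s allowed.

- **Gauging:** I slid the bolt upright from the wide end, against the fence, until it wedged with the axis at gauge x ≈ −1 mm. The push built up to about 10–11 N. The side force there was only 0.6 N net, so both the fence and the jaw were touching. It came free without sticking.
- **Cursor:** The shank pushed it from about x = −26 mm to +6 mm. That agrees with the bolt's axis plus a radius of about 7 mm, and it stayed there when the bolt was drawn back.
- **Final check:** Both cameras show the bolt upright in its block, and the gripper is open and clear of it. By eye in the scene view, the other two bolts, the nut, the washer and the tools are where they were. I did not run a pixel comparison.
- **Differences:** The camera estimates of the hole position varied by 1–2 mm, which is within the hole's clearance. The cursor did not start at 0 but about 20 mm along. No check failed.

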